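Open the jar of matching buttons and hold the lid over it

ROBOT

A 6-joint arm with a two-finger parallel gripper is mounted at the origin on the work surface. World frame = base frame: x ahead of the robot, y to its left, z up, the work surface at z = 0. Lengths are in m, angles in degrees, forces in N, time in s.
With the tool pointing down it reaches from about 0.325 to 0.85 m from the base axis. Payload 15.5 kg.
Tool frame: the origin (TCP) lies midway between the tips of the shut fingers; the grasp point (between the pads) lies 19 mm behind it; z points along the fingers, y is the line along which they close (so a half turn about z gives the same grasp; the last joint's range is limited). The gripper opens to 91 mm and grips with 3 to 60 N. Pads are 32 mm wide; open, the fingers measure 118 mm over their backs; the gripper's body (76 mm by 178 mm) begins 60 mm behind the grasp point.
Start: joints at [58.7, 28.281, 77.091, -0, 74.628, -5.472], TCP at [0.272, 0.563, 0.214] pointing down, gripper open.
Joint ranges: [-166.48, 166.48], [-47.26, 123.95], [12.59, 153.08], [-70.14, 250.14], [6.76, 159.57], [-176.63, 176.63]. Speed limits (degrees/s): [108.29, 108.29, 147.25, 172.46, 172.46, 172.46].

INTERFACE

Orientations are given as a 3x3 rotation matrix whose columns are the frame's x, y, z axes.
In Python, from bench import ctrl gives the robot as it stands. The module is installed in compiled form; this text tells all that it offers. Calls block until the motion is done:
- ctrl.goto(position, orientation): joint-space move of the TCP to a pose.
- ctrl.move_l(position, vel=0.15, ori=None, contact_N=None): straight line of the TCP; ori=None keeps the orientation; vel is the mean speed in m/s. With contact_N (N) it stops when the force on the tool has changed by that much, and returns True; else False.
- ctrl.movej(angles): joint-space move.
- ctrl.command_gripper(opening): opening from 0.0 (shut) to 1.0 (fully open); the grip force is fixed at half the most; returns when the fingers have stopped.
- ctrl.sleep(seconds).
- ctrl.ik(position, orientation): joint angles nearest the present ones, or None.
- ctrl.read_camera(name): name is "side" or "top" or "wrist"; returns the picture (400x640x3 uint8, blue, green, red); there is no depth.
- ctrl.camera_params(name): a dict with "fx", "fy", "cx", "cy" (pixels), "pose" (4x4, takes a point from camera to world coordinates); the wrist camera has in their place "T_tool_cam" (4x4, takes a point from camera to tool coordinates, whose origin is the TCP and whose axes are the flange's). Camera axes: x right, y up, looking along -z (the intrinsics and any distortion apply to the point x, -y, -z); pixel columns grow to the right and rows downward; lengths in m; the calibration is good to about 2 mm. A picture is of the moment at which its call begins: read the wrist's pose just before it. camera_params takes no time and is no camera call.
A pose or a line that the arm cannot do raises ctrl.MotionError and nothing moves.
- ctrl.sign_off(): hands the job in; it is judged then, once.
Readings, each from a call of its own:
- ctrl.current_t(): time.
- ctrl.current_q(): joint angles.
- ctrl.current_dq(): joint speeds.
- ctrl.current_effort(): joint torques, N m.
- ctrl.current_tool_pos(): TCP position.
- ctrl.current_eef_rot(): TCP orientation.
- ctrl.current_contact_force(): force on the tool from outside, world axes, zero at the start.
- ctrl.current_wrist_torque(): the same for the moment, N m.
- ctrl.current_grip_width(): opening from 0.0 (shut) to 1.0 (fully open).
- ctrl.current_grasp_force(): force on a finger pad.
Only numpy, scipy, OpenCV 4.12 (cv2) and the standard library are available. Lean on these libraries where they do the work, as an engineer would, in place of code of your own. Each camera call takes 0.05 s, during which the arm holds its last target. There are 200 camera calls.

TASK

The customer has laid one big button on the green felt pad: open the jar of the same colour for them. Unscrew its tight cap with the square jar left standing and braced in its rack pocket, stop turning as soon as the threads let go, lift the cap straight up and finish holding it, level and still in the gripper, just above the open mouth (within a few centimetres, touching nothing else). Do not lift or tip the jars, and leave the other caps, the buttons and the magnifier alone.

Things in the scene. Friction and masses are not known exactly. Their poses are not given: they have to be found in the camera images.
- rack: Pale wooden jar rack, 100 x 330 x 45 mm high, fixed on the table. Three square pockets 67 mm wide, 32 mm deep (floor 13 mm above the table), 105 mm apart along the rack's y axis, the middle one at its centre. A square jar in a pocket can turn only about 3 degrees until the pocket's walls hold it: that braces it. Origin: centre of its underside; z up.
- pad: Thin dark green felt pad on the customer's side (far side) of the table, 110 x 140 x 3 mm. One big button, the customer's sample, lies on it. Origin: centre of its underside.
- bin: Small open white plastic bin, 110 x 150 x 35 mm high, at the right. The two big buttons that are not the sample lie in it. Origin: centre of its underside. Leave it be.
- magnifier: Hand magnifier lying on the table at the left: black ring 66 mm across, 10 mm thick, with a dark wooden handle. Origin: centre of the ring's underside. Leave it be.
- button_red: Big red coat button, 32 mm across, 6 mm thick, lying flat. On the felt pad if it is the customer's sample, else in the white bin. Origin: centre of its underside. Leave it lying.
- jar_red: Clear square jar of red buttons with a red screw cap, loose in one pocket of the rack (which one varies), 0.3 to 0.6 kg. Body 64 x 64 mm and 70 mm tall, sloping shoulder up to 78 mm, round neck 47 mm across up to the mouth at 102 mm (heights above its underside). Origin: centre of its underside; z up along its axis.
- cap_red: The red twist-off cap of jar_red: round, ribbed, 60 mm across, 20 mm tall, 50 g; three lugs inside its lower edge hook under three short sloping threads on the neck. Origin: centre of its lower edge; z up. Closed tight, the origin is 87.5 mm above the jar's underside (14.5 mm below the mouth) and its x axis lies along the jar's x axis within about 6 degrees.
- cap_red_mark (a point): White dot on top of cap_red, 25.5 mm from its axis along its x, 20 mm above its origin: shows the turn. The cap opens counter-clockwise seen from above, tight at first (about 0.5 N m), rising 2.4 mm; about 55 degrees from closed (against the jar) the threads let go, at about 95 the lugs jam on a stop; 75 is right. Turned less it stays hooked and lifts the jar. It stays where left part-way.
- jar_red_mouth (a point): Centre of the mouth of jar_red, 102 mm above its underside, on its axis; frame parallel to the jar's. The cap's lower edge is clear of the mouth once the cap is 14.5 mm higher than closed.
- button_blue: Big blue coat button, 32 mm across, 6 mm thick, lying flat. On the felt pad if it is the customer's sample, else in the white bin. Origin: centre of its underside. Leave it lying.
- jar_blue: Clear square jar of blue buttons with a blue screw cap, loose in one pocket of the rack (which one varies), 0.3 to 0.6 kg. Body 64 x 64 mm and 70 mm tall, sloping shoulder up to 78 mm, round neck 47 mm across up to the mouth at 102 mm (heights above its underside). Origin: centre of its underside; z up along its axis.
- cap_blue: The blue twist-off cap of jar_blue: round, ribbed, 60 mm across, 20 mm tall, 50 g; three lugs inside its lower edge hook under three short sloping threads on the neck. Origin: centre of its lower edge; z up. Closed tight, the origin is 87.5 mm above the jar's underside (14.5 mm below the mouth) and its x axis lies along the jar's x axis within about 6 degrees.
- cap_blue_mark (a point): White dot on top of cap_blue, 25.5 mm from its axis along its x, 20 mm above its origin: shows the turn. The cap opens counter-clockwise seen from above, tight at first (about 0.5 N m), rising 2.4 mm; about 55 degrees from closed (against the jar) the threads let go, at about 95 the lugs jam on a stop; 75 is right. Turned less it stays hooked and lifts the jar. It stays where left part-way.
- jar_blue_mouth (a point): Centre of the mouth of jar_blue, 102 mm above its underside, on its axis; frame parallel to the jar's. The cap's lower edge is clear of the mouth once the cap is 14.5 mm higher than closed.
- button_yellow: Big yellow coat button, 32 mm across, 6 mm thick, lying flat. On the felt pad if it is the customer's sample, else in the white bin. Origin: centre of its underside. Leave it lying.
- jar_yellow: Clear square jar of yellow buttons with a yellow screw cap, loose in one pocket of the rack (which one varies), 0.3 to 0.6 kg. Body 64 x 64 mm and 70 mm tall, sloping shoulder up to 78 mm, round neck 47 mm across up to the mouth at 102 mm (heights above its underside). Origin: centre of its underside; z up along its axis.
- cap_yellow: The yellow twist-off cap of jar_yellow: round, ribbed, 60 mm across, 20 mm tall, 50 g; three lugs inside its lower edge hook under three short sloping threads on the neck. Origin: centre of its lower edge; z up. Closed tight, the origin is 87.5 mm above the jar's underside (14.5 mm below the mouth) and its x axis lies along the jar's x axis within about 6 degrees.
- cap_yellow_mark (a point): White dot on top of cap_yellow, 25.5 mm from its axis along its x, 20 mm above its origin: shows the turn. The cap opens counter-clockwise seen from above, tight at first (about 0.5 N m), rising 2.4 mm; about 55 degrees from closed (against the jar) the threads let go, at about 95 the lugs jam on a stop; 75 is right. Turned less it stays hooked and lifts the jar. It stays where left part-way.
- jar_yellow_mouth (a point): Centre of the mouth of jar_yellow, 102 mm above its underside, on its axis; frame parallel to the jar's. The cap's lower edge is clear of the mouth once the cap is 14.5 mm higher than closed.
There are look-alikes about, which are no part of the job. Of the things that look like the button_red, the smallest one is meant.

How it is judged:
By the outcome, as a careful person would: the job done as asked, in the order asked, and still so for the second after the job is handed in, while the arm keeps its last pose, push and grip.
It also fails if it takes over 45 s, if anything falls off the work surface, if the arm or the gripper's body presses on something with over 40 N, if the wrist force passes 120 N, or if a joint passes its speed limit or range.

## Working session

There is one attempt and no reset: what is moved stays moved. The work goes in short steps, each a Python script; the robot and the scene stay as the last script left them, time stands still between calls to the robot, and variables do not carry over. Pictures are saved under pics/ and viewed, at most 10 in all, crops included, and the job is handed in when it is done.

```bash
mkdir -p pics; python3 - <<'E'
from bench import ctrl
import cv2,numpy as np
for n in("top","side"):
    cv2.imwrite(f"pics/{n}0.png",ctrl.read_camera(n)); p=ctrl.camera_params(n); print(n,{k:(np.round(v,4).tolist()) for k,v in p.items()})
print({k:np.round(v,4).tolist() for k,v in ctrl.camera_params("wrist").items()},ctrl.current_t(),ctrl.current_eef_rot())
E
```

```text
top {'fx': 400.8416, 'fy': 400.8416, 'cx': 314.7586, 'cy': 203.0172, 'pose': [[0.0086, 0.9831, -0.183, 0.3858], [-1.0, 0.009, 0.001, -0.0431], [0.0026, 0.1829, 0.9831, 1.3188], [0.0, 0.0, 0.0, 1.0]]}
side {'fx': 427.8765, 'fy': 427.8765, 'cx': 324.4789, 'cy': 191.6845, 'pose': [[0.908, 0.2958, -0.2968, 0.3139], [-0.419, 0.6497, -0.6343, -0.6729], [0.0052, 0.7003, 0.7139, 0.8527], [0.0, 0.0, 0.0, 1.0]]}
{'fx': 332.821, 'fy': 332.821, 'cx': 323.5517, 'cy': 200.2638, 'T_tool_cam': [[-0.0001, 0.9658, 0.2591, 0.0737], [1.0, 0.0003, -0.0005, -0.0007], [-0.0006, 0.2591, -0.9658, -0.1699], [0.0, 0.0, 0.0, 1.0]]} 0.1 [[-9.00109511e-01  4.35663358e-01 -5.53395313e-04]
 [ 4.35663698e-01  9.00109061e-01 -9.06063026e-04]
 [ 1.03377675e-04 -1.05665020e-03 -9.99999436e-01]]
```

View pics/top0.png

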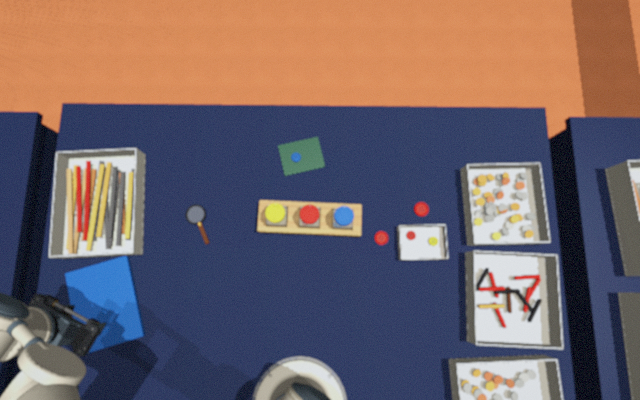

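View pics/side0.png

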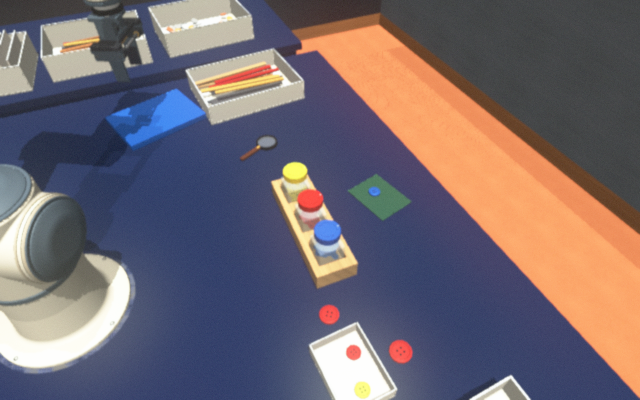

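The sample on the pad is blue: top (295,157), side (374,192). Blue candidates are the jar cap at top (344,217), side (327,232), and the blue mat at top (105,305), which is only a mat. The blue cap in the right-hand pocket is the one to open. The red look-alike buttons at top (381,238), (421,209) and (411,236) don't matter here. Next I'll locate the cap and hover over it for a close crop.

```bash
cat > h.py <<'E'
from bench import ctrl
import cv2,numpy as np
from scipy.spatial.transform import Rotation as R
def ray(name,uv,T=None):
    p=ctrl.camera_params(name)
    if T is None: T=p["pose"] if "pose" in p else wpose()
    T=np.asarray(T)
    d=T[:3,:3]@np.array([(uv[0]-p["cx"])/p["fx"],-(uv[1]-p["cy"])/p["fy"],-1.])
    return T[:3,3],d
def onz(name,uv,z,T=None):
    o,d=ray(name,uv,T); return o+d*(z-o[2])/d[2]
def wpose():
    A=np.eye(4);A[:3,:3]=ctrl.current_eef_rot();A[:3,3]=ctrl.current_tool_pos()
    return A@np.asarray(ctrl.camera_params("wrist")["T_tool_cam"])
def down(yaw): # tool x axis at yaw (deg) in world, z down
    return R.from_euler('z',yaw,degrees=True).as_matrix()@np.diag([1.,-1,-1])
def blobs(img,lo,hi,amin):
    m=cv2.inRange(cv2.cvtColor(img,cv2.COLOR_BGR2HSV),lo,hi)
    n,l,s,c=cv2.connectedComponentsWithStats(m)
    return [(s[i,4],c[i].round(1),s[i,:4]) for i in range(1,n) if s[i,4]>amin],l
E
python3 - <<'E'
from h import *
im=ctrl.read_camera("top")
for nm,lo,hi in(("b",(100,120,120),(125,255,255)),("y",(22,120,120),(35,255,255))):
    for a,c,b in blobs(im,lo,hi,60)[0]: print(nm,a,c,b,onz("top",c,.1205))
c=onz("top",(344,217),.1205); print(c, onz("side",(327,229),.1205))
print(onz("top",(309,215),.1205),onz("top",(275,213),.1205))
for yaw in range(-180,180,15):
    q=ctrl.ik(c+[0,0,.12],down(yaw)); print(yaw,None if q is None else np.round(q).tolist())
E
```

```text
b 78 [295.6 156.8] [291 152  10  10] [0.75428648 0.0164166  0.1205    ]
b 260 [343.4 215.8] [335 207  18  18] [ 0.57024571 -0.13130283  0.1205    ]
b 4670 [106.5 299.2] [ 64 256  80  96] [0.31885344 0.5585631  0.1205    ]
y 311 [ 95.4 207.1] [ 87 165  17  84] [0.59011913 0.62029795 0.1205    ]
y 284 [103.3 201.3] [ 97 164  14  72] [0.60821483 0.59826934 0.1205    ]
y 66 [ 73.9 186.1] [ 73 172   3  31] [0.65469849 0.69307182 0.1205    ]
y 151 [129.9 201.6] [127 173   6  65] [0.60802463 0.51744978 0.1205    ]
y 72 [483.9 179.2] [479 175  14  10] [ 0.6880896  -0.56439143  0.1205    ]
y 313 [274.4 212.4] [264 203  21  20] [0.57876604 0.07753668 0.1205    ]
[ 0.56659509 -0.13309991  0.1205    ] [ 0.57498664 -0.12944578  0.1205    ]
[ 0.57175233 -0.02727448  0.1205    ] [0.57694407 0.07567189 0.1205    ]
-180 [-19.0, 23.0, 81.0, -0.0, 75.0, -109.0]
-165 [-19.0, 23.0, 81.0, -0.0, 75.0, -124.0]
-150 [-19.0, 23.0, 81.0, -0.0, 75.0, -139.0]
-135 [-19.0, 23.0, 81.0, -0.0, 75.0, -154.0]
-120 [-19.0, 23.0, 81.0, -0.0, 75.0, -169.0]
-105 [-19.0, 23.0, 81.0, -0.0, 75.0, 176.0]
-90 [-19.0, 23.0, 81.0, -0.0, 75.0, 161.0]
-75 [-19.0, 23.0, 81.0, -0.0, 75.0, 146.0]
-60 [-19.0, 23.0, 81.0, -0.0, 75.0, 131.0]
-45 [-19.0, 23.0, 81.0, -0.0, 75.0, 116.0]
-30 [-19.0, 23.0, 81.0, -0.0, 75.0, 101.0]
-15 [-19.0, 23.0, 81.0, -0.0, 75.0, 86.0]
0 [-19.0, 23.0, 81.0, -0.0, 75.0, 71.0]
15 [-19.0, 23.0, 81.0, -0.0, 75.0, 56.0]
30 [-19.0, 23.0, 81.0, -0.0, 75.0, 41.0]
45 [-19.0, 23.0, 81.0, -0.0, 75.0, 26.0]
60 [-19.0, 23.0, 81.0, -0.0, 75.0, 11.0]
75 [-19.0, 23.0, 81.0, -0.0, 75.0, -4.0]
90 [-19.0, 23.0, 81.0, -0.0, 75.0, -19.0]
105 [-19.0, 23.0, 81.0, -0.0, 75.0, -34.0]
120 [-19.0, 23.0, 81.0, -0.0, 75.0, -49.0]
135 [-19.0, 23.0, 81.0, -0.0, 75.0, -64.0]
150 [-19.0, 23.0, 81.0, -0.0, 75.0, -79.0]
165 [-19.0, 23.0, 81.0, -0.0, 75.0, -94.0]
```

```bash
python3 - <<'E'
from h import *
c=np.array([.571,-.131,.1205])
ctrl.goto(c+[0,0,.13],down(90)); ctrl.sleep(.3)
T=wpose(); im=ctrl.read_camera("wrist"); cv2.imwrite("pics/w1.png",im)
for a,cc,b in blobs(im,(100,120,90),(125,255,255),300)[0]: print(a,cc,b,onz("wrist",cc,.1205,T))
print(ctrl.current_t(),ctrl.current_tool_pos(),ctrl.current_contact_force())
E
```

```text
695 [516.2  36.4] [502  21  30  31] [0.72889207 0.0014024  0.1205    ]
3.1667 [ 0.57101721 -0.13083384  0.25049824] [ 0.55585033 -0.12341016  0.2427271 ]
```

View pics/w1.png

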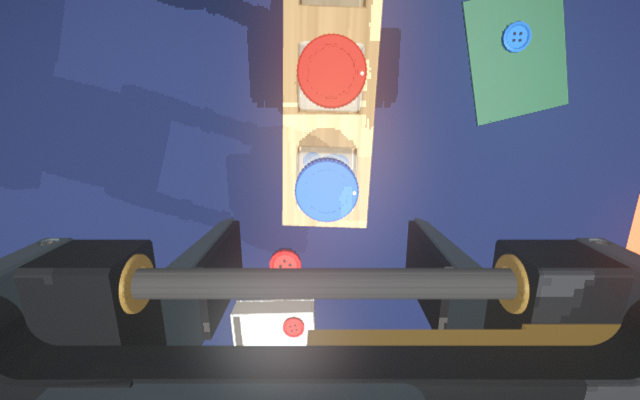

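The wrist view shows the blue cap at (327,190), with its dot at about (354,193) pointing to world +x. The blue button lies on the pad at (516,37). That confirms the choice, so I'll refine the cap centre and check a crop.

```bash
cat >> h.py <<'E'
def capfit(im,T,win,z=.1205):
    x0,y0,x1,y1=win; s=im[y0:y1,x0:x1].astype(int)
    m=((s[...,0]-s[...,2]>95)&(s[...,0]>140)).astype(np.uint8)
    cs=max(cv2.findContours(m,cv2.RETR_EXTERNAL,cv2.CHAIN_APPROX_NONE)[0],key=cv2.contourArea)
    (u,v),r=cv2.minEnclosingCircle(cs); mo=cv2.moments(cv2.convexHull(cs))
    cen=np.array([mo['m10']/mo['m00']+x0,mo['m01']/mo['m00']+y0])
    w=(s.min(2)>150)&(cv2.drawContours(m*0,[cv2.convexHull(cs)],-1,1,-1)>0)
    ys,xs=np.nonzero(w); dot=np.array([xs.mean()+x0,ys.mean()+y0]) if len(xs) else None
    print("cap px",cen,"r",r,(u+x0,v+y0),"dot",dot,len(xs))
    C=onz("wrist",cen,z,T); print("C",C)
    if dot is not None:
        D=onz("wrist",dot,z,T); print("dot dist,ang",np.linalg.norm(D-C),np.degrees(np.arctan2(*(D-C)[1::-1])))
    return C,m
E
python3 - <<'E'
from h import *
T=wpose(); im=ctrl.read_camera("wrist")
print(im[190,327],im[175,310],im[190,240],im[160,320],im[193,354])
C,m=capfit(im,T,(285,150,375,230))
big=lambda a:cv2.resize(a,None,fx=4,fy=4,interpolation=cv2.INTER_NEAREST)
c=im[130:240,270:385]; mm=np.zeros_like(c); mm[20:100,15:105]=m[...,None]*255
cv2.imwrite("pics/w2.png",cv2.resize(np.hstack([c,mm]),None,fx=3,fy=3,interpolation=cv2.INTER_NEAREST))
E
```

```text
[255 201 157] [255 200 157] [138  96  90] [163 123 126] [255 255 255]
cap px [326.25242435 190.96232036] r 31.159584045410156 (326.2170524597168, 190.1705436706543) dot [326.68964232 190.58122206] 2684
C [ 0.57255886 -0.12958678  0.1205    ]
dot dist,ang 0.0005427046148872416 41.90758935614848
```

View pics/w2.png

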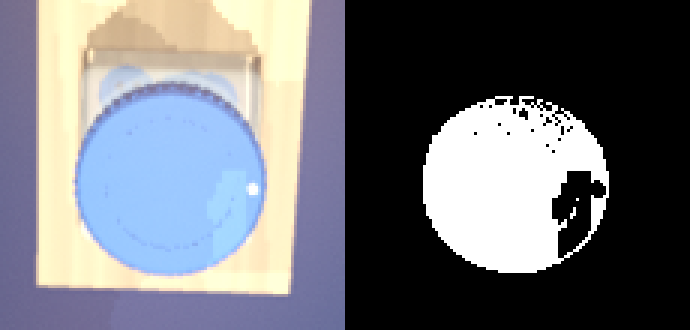

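The crop confirms a blue cap on a clear jar of blue buttons. Centre is about (326.8,191), i.e. about (0.573,−0.130), and the dot at (354,192.7) is roughly −4°. I'll grip with the tool at yaw 45° so the dot stays in view and 78° of CCW turn stays in range.

```bash
python3 - <<'E'
from h import *
T=wpose(); C=onz("wrist",(326.8,191.1),.1205,T); D=onz("wrist",(354,192.7),.1205,T)
print(C,np.linalg.norm(D-C),np.degrees(np.arctan2(D[1]-C[1],D[0]-C[0])))
np.save("C.npy",C)
ctrl.goto([C[0],C[1],.16],down(45))
print("hit",ctrl.move_l([C[0],C[1],.094],vel=.06,contact_N=6))
print(ctrl.current_contact_force(),ctrl.current_tool_pos())
ctrl.command_gripper(0.0); ctrl.sleep(.2)
print("w",ctrl.current_grip_width()*91,"F",ctrl.current_grasp_force(),ctrl.current_contact_force(),ctrl.current_wrist_torque(),ctrl.current_t())
cv2.imwrite("pics/w3.png",ctrl.read_camera("wrist"))
E
```

```text
[ 0.57308378 -0.12976268  0.1205    ] 0.025271173892094077 -3.4587971322333226
hit False
[ 0.25252639  0.51767864 -0.38773795] [ 0.5733463  -0.12982728  0.09437861]
w 59.927288774968765 F 30.000092920381576 [ 1.89040861 -2.2931036   0.19839742] [-0.45037155 -0.26078746 -0.02722208] 6.0583
```

View pics/w3.png

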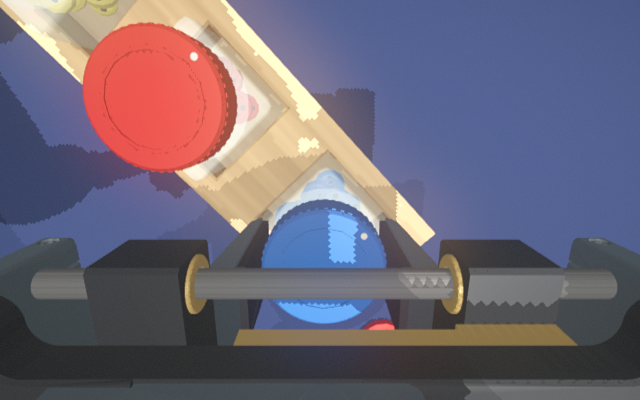

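The fingers hold the cap on its diameter (59.9 mm), and the dot is visible at (364,236). Now I'll turn it in steps, following the thread rise and adjusting height by the vertical force.

```bash
python3 - <<'E'
from h import *
p=ctrl.current_tool_pos().copy() if hasattr(ctrl.current_tool_pos(),'copy') else np.array(ctrl.current_tool_pos())
p=np.array(np.load("C.npy")); p[2]=.094; z=.094
for i,a in enumerate(np.arange(6,79,6)):
    z+=.00015
    f=ctrl.current_contact_force()[2]
    if f>4: z+=.0001
    if f<-3: z-=.0001
    ctrl.goto([p[0],p[1],z],down(45+a))
    print(a,round(z,5),np.round(ctrl.current_contact_force(),1),np.round(ctrl.current_wrist_torque(),2),round(ctrl.current_grip_width()*91,2),round(ctrl.current_t(),2))
print(ctrl.current_tool_pos(),ctrl.current_grasp_force())
cv2.imwrite("pics/w4.png",ctrl.read_camera("wrist"))
E
```

```text
6 0.09415 [-0.8 -3.   1. ] [-0.36  0.24  0.03] 59.72 6.36
12 0.0943 [-1.5 -1.8 -0.1] [-0.13  0.46  0.13] 59.3 6.61
18 0.09445 [-2.2 -0.  -0.8] [0.04 0.61 0.05] 59.34 6.86
24 0.0946 [-2.4  1.8  0.2] [0.06 0.56 0.02] 59.78 7.11
30 0.09475 [-1.  -0.9  2.7] [-0.05  0.49  0.11] 59.74 7.36
36 0.0949 [-0.6 -0.4  3.7] [-0.08  0.29  0.09] 59.23 7.61
42 0.09505 [ 0.4 -0.4  4.1] [-0.24  0.15  0.1 ] 59.64 7.86
48 0.0953 [ 0.9 -1.2  3.8] [-0.27  0.03  0.07] 59.5 8.11
54 0.09545 [-0.1 -2.   5.9] [-0.41 -0.15  0.09] 59.54 8.36
60 0.0957 [ 1.7 -2.2  3.9] [-0.52 -0.19  0.  ] 59.71 8.61
66 0.09585 [ 1.4 -1.1  2.4] [-0.47 -0.15  0.01] 59.69 8.86
72 0.096 [ 2.1 -1.3  1.1] [-0.43 -0.23  0.04] 59.27 9.11
78 0.09615 [ 1.3 -1.7  0.9] [-0.24 -0.35  0.07] 59.79 9.36
[ 0.57313479 -0.12964339  0.09609981] 29.999665743671358
```

View pics/w4.png

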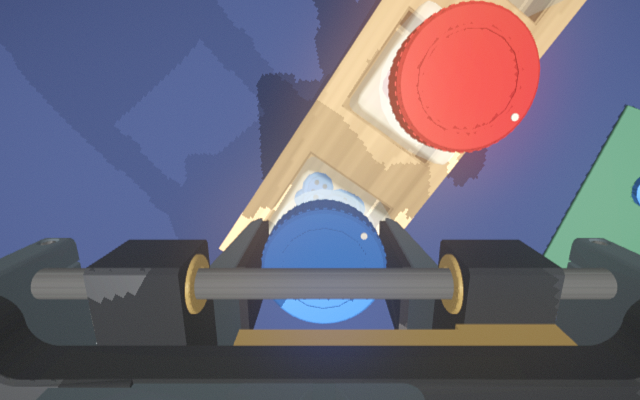

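The dot is still at (364,236) in the gripper frame, so there was no slip. The cap turned the full 78° while the jar stayed square in its pocket. Next I'll lift gently, checking for a hooked jar.

```bash
python3 - <<'E'
from h import *
p=np.array(ctrl.current_tool_pos()); C=np.load("C.npy"); z=.09615
for dz in (.002,.004):
    hit=ctrl.move_l([C[0],C[1],z+dz],vel=.02,contact_N=2.5); print(dz,hit,np.round(ctrl.current_contact_force(),2))
    if hit: break
else:
    print(ctrl.move_l([C[0],C[1],z+.025],vel=.03,contact_N=3)); ctrl.sleep(.4)
print(np.round(ctrl.current_contact_force(),2),ctrl.current_tool_pos(),ctrl.current_grip_width()*91,ctrl.current_t())
a=ctrl.read_camera("wrist");b=ctrl.read_camera("side")[150:310,240:400]
cv2.imwrite("pics/w5.png",np.hstack([cv2.resize(a[60:400,150:500],(400,400)),cv2.resize(b,(400,400))]))
E
```

```text
0.002 False [ 0.67 -1.99 -0.92]
0.004 False [ 0.55 -1.18 -0.74]
False
[-0.06  0.64 -1.29] [ 0.57305682 -0.12973653  0.1210774 ] 59.14775370214028 11.1583
```

View pics/w5.png

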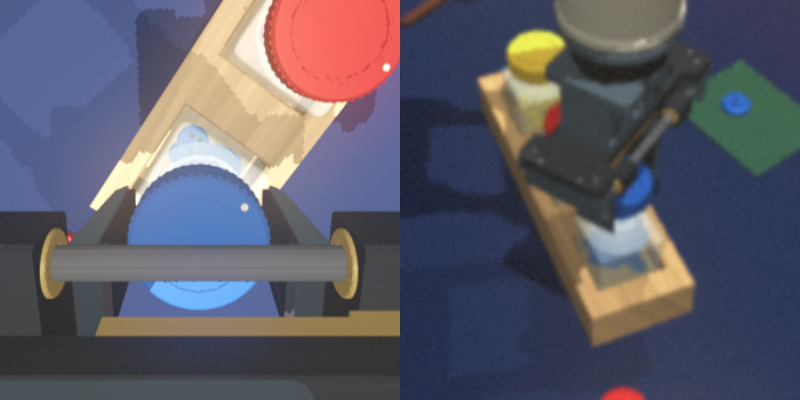

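The jar still stands in its pocket, and the cap is held level above it. The vertical load is about 1 N, so only the cap was lifted. It sits about 12 mm above the mouth, so I'm handing in.

```bash
python3 -c "
from bench import ctrl
print(ctrl.sign_off())"
```

```text
the job is handed in; nothing more can be done
None
```

The blue jar matching the customer's blue button is open, and I handed the job in with its cap held level about 12 mm above the mouth; the jar is still in its rack pocket, and no verdict was returned.

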